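Load the two-cavity stamping die

TASK

Load the stamping die on the bench: lift its hinged cover by the bar handle until it leans back on its stop, then set the round blank and the square blank into the die cavities of their own outline, each fully down on the cavity floor. Lower the blanks in rather than dropping them, and do not knock over the two glue bottles.

Things in the scene. Friction and masses are not known exactly. Their poses are not given: they have to be found in the camera images.
- die: steel die block fixed to the bench, 130 (x) x 210 (y) x 40 mm high on a 146 x 226 x 10 mm sole plate; origin at the centre of its underside, z up, -x is its front. Its flat top face is 40 mm above the bench and has two flat-floored cavities 7 mm deep, hidden under the cover while that is shut. Two stop posts stand behind the hinge, up to 67 mm high, their backs 96 mm behind the block's centre
- round_cavity (a point): centre of the floor of the round cavity, 49 mm in diameter, 7 mm deep, floor 33 mm above the bench; axes as the die; 52 mm to the +y side of the die's centre
- square_cavity (a point): centre of the floor of the square cavity, 45 x 45 mm, sides along the die's x and y, 7 mm deep, floor 33 mm above the bench; axes as the die; 52 mm to the -y side of the die's centre
- cover (a joint): angle of the grey cover, a shallow upside-down tray 130 x 210 x 18 mm high (0.25 kg) lying on the die block: 0 = shut, 1.85 rad = leaning back on its stop. Its hinge lies along the die's y axis at the rear (+x) top edge; opening lifts the front edge up and back. It falls shut below about 1.3 rad and falls open onto the stop beyond about 1.5 rad
- cover_bar (a point): middle of the cover's bar handle, a round steel bar 11 mm in diameter and 110 mm long along the die's y, on two thin legs 50 mm either side of the middle. Its axis is 36 mm off the cover's outer face (about 94 mm above the bench when shut), 108 mm from the hinge line along the cover; the cover's front edge is 25 mm further out. Moves with the cover
- cover_hinge (a point): point on the hinge axis at the middle of the cover, 68 mm behind the die's centre, 40 mm above the bench; the axis runs along the die's y
- round_blank: loose steel disc, 46 mm in diameter, 16 mm thick, lower rim chamfered 2 mm wide by 3 mm high, lying flat on the bench; origin at the centre of its underside, z up. Seated in its cavity it stands 9 mm above the die face
- square_blank: loose steel square slug, 42 x 42 mm, 16 mm thick, lower edges chamfered 2 mm wide by 3 mm high, lying flat on the bench; origin at the centre of its underside, x and y along its sides, z up. Seated in its cavity it stands 9 mm above the die face
- epoxy_a: glue bottle with blue cap standing beyond the blanks, 43 mm in diameter, 115 mm high; origin at the centre of its underside, z up
- epoxy_b: glue bottle with orange cap standing beside the other, 43 mm in diameter, 115 mm high; origin at the centre of its underside, z up
There are look-alikes about, which are no part of the job. Leave any brown or pink look-alike of the epoxy_a alone. Leave any brown look-alike of the square_blank alone.

How it is judged (in metres and radians):
On the way:
1. the cover is open and leaning on its stop (value of joint cover above 1.78 rad), for 0.2 s.
At the end, for the whole second after the job is handed in: the cover leans on its stop (past 1.78 rad); the round blank lies at rest in the round cavity and the square blank in the square cavity, each flat (within 0.05 rad), its underside within 2 mm of the cavity floor and its centre within 4 mm of the cavity's; both bottles stand (value of joint cover above 1.78 rad and horizontal distance between round_blank and round_cavity below 0.004 m and z of round_blank in the frame of round_cavity below 0.002 m and angle between each of round_blank, square_blank's own z axis and vertical below 0.05 rad and linear speed of each of round_blank, square_blank below 0.02 m/s and horizontal distance between square_blank and square_cavity below 0.004 m and z of square_blank in the frame of square_cavity below 0.002 m and angle between each of epoxy_a, epoxy_b's own z axis and vertical below 0.4 rad); the robot touches nothing.
It fails at once if a blank was dropped onto the die (moving faster than 0.5 m/s within 15 mm above its cavity floor) ((horizontal distance between round_blank and round_cavity below 0.03 m and z of round_blank in the frame of round_cavity below 0.015 m and linear speed of round_blank above 0.5 m/s) or (horizontal distance between square_blank and square_cavity below 0.03 m and z of square_blank in the frame of square_cavity below 0.015 m and linear speed of square_blank above 0.5 m/s)).
It fails at once if a glue bottle was knocked over (angle between any of epoxy_a, epoxy_b's own z axis and vertical above 0.6 rad).
It also fails if it takes over 72 s, if anything falls off the work surface, if the arm or the gripper's body presses on something with over 40 N, if the wrist force passes 120 N, or if a joint passes its speed limit or range.

ROBOT

A 6-joint arm with a two-finger parallel gripper is mounted at the origin on a cart in front of the work surface, level with it; the furniture and walls round the work are solid. World frame = base frame: x ahead of the robot, y to its left, z up, the work surface at z = 0. Lengths are in mm, angles in degrees, forces in N, time in s.
With the tool pointing down it reaches from about 350 to 850 mm from the base axis. Payload 8.1 kg.
Tool frame: the origin (TCP) lies on the centre line of the jaws, within the pads' length; the fingertips stand 14 mm ahead of it and the grasp point (between the pads) lies 5 mm behind it; z points along the fingers, y is the line along which they close (so a half turn about z gives the same grasp; the last joint's range is limited). The gripper opens to 85 mm and grips with 20 to 120 N. Pads are 22 mm wide; open, the fingers measure 114 mm over their backs; the gripper's body (76 mm by 85 mm) begins 54 mm behind the grasp point. The pads swing forward as they close: fully open they stand 13 mm farther back than shut.
Start: joints at [67.472, 7.471, 85.268, -0, 87.261, -4.893], TCP at [181.756, 571.813, 245.292] pointing down, gripper open.
Joint ranges: [-169.43, 169.43], [-51.17, 129.36], [1.28, 143.12], [-76.62, 256.62], [0, 156.53], [-152.29, 152.29]. Speed limits (degrees/s): [136.94, 136.94, 159.86, 180, 180, 180].

INTERFACE

Orientations are given as [roll, pitch, yaw] about the fixed x, y, z axes, in that order (R = Rz(yaw) Ry(pitch) Rx(roll)).
In Python, from bench import sense, snapshot, camera_info, hand_in gives the robot as it stands. The module is installed in compiled form; this text tells all that it offers.
- The arm moves only by the tool apply_moves, never from a script. Its argument "deltas" is a list of rows, each a list of 7 numbers: the shift along the tool's x, y, z scaled (see below), then the turn, a rotation vector about the tool's x, y, z scaled (see below), then the opening, from 0 (shut) to 1 (fully open). In form: [[dx, dy, dz, ax, ay, az, claw], ...]. A call has 1 to 8 rows; each row shifts and turns the commanded pose from where the row before left it, along the tool's axes as they then stand; what a row does not reach is not made up. The controller multiplies each number of a shift by 0.03 m and each number of a turn by 0.08 rad. A row lasts 1/8 s, in which the tool goes at most 62.5 mm and 10.7 degrees, less where a joint would pass 70% of its speed; a pose out of reach is approached as far as the arm can. A call with a number of a shift or a turn outside -1 to 1 is refused whole. A call with a gripper value outside its range is refused whole. The fingers move at their own pace and stop on an object; "grip_force" is the grip in N (left out, the last holds). Time passes only in rows, so rows that do not move let the fingers close. It gives the time, the measured TCP pose, the force, the opening and the grip force at its end, in the units of the state.
- sense(): the state, without advancing time (a new reading comes with each control period).
- snapshot(name): name is "scene" or "top" or "wrist"; returns the picture (480x640x3 uint8, red, green, blue); there is no depth.
- camera_info(name): a dict with "vertical_fov" (degrees; the focal length in pixels is half the picture's height over the tangent of half this angle, whatever the lens; pixels are square), "cx", "cy" (the principal point, pixels), "k1" (the pictures are not rectified: a ray, as slopes to the right and down, at radius r is drawn at 1 + k1 r^2 times it, then the intrinsics apply), "origin" and "rotation" of the camera in the world; the wrist camera has in their place "tool_from_camera" (4x4, takes a point from camera to tool coordinates, whose origin is the TCP and whose axes are the flange's). Camera axes: x right, y up, looking along -z (the intrinsics and any distortion apply to the point x, -y, -z); pixel columns grow to the right and rows downward; lengths in mm; the calibration is good to about 2 mm. A picture is of the moment at which its call begins: read the wrist's pose just before it. camera_info takes no time and is no camera call.
- hand_in(): hands the job in; it is judged then, once.
The state is a dict: "time": time; "joint_pos": joint angles; "qd": joint speeds; "joint_efforts": joint torques, N m; "tool_pos": TCP position; "tcp_rot": TCP orientation; "ft_force": force on the tool from outside, world axes, zero at the start; "wrist_torque": the same for the moment, N m; "finger_gap": finger opening in mm; "grip_force": force on a finger pad.
Only numpy, scipy, OpenCV 4.12 (cv2) and the standard library are available. Lean on these libraries where they do the work, as an engineer would, in place of code of your own. Each camera call takes 0.05 s, during which the arm holds its last target. There are 200 camera calls.

## Working session

There is one attempt and no reset: what is moved stays moved. The work goes in short steps, Python scripts to look and compute and a tool call to move; the robot and the scene stay as the last step left them, time stands still between calls to the robot, and variables do not carry over. Pictures are saved under pics/ and viewed, at most 10 in all, crops included, and the job is handed in when it is done.

Besides the shell and the picture viewer there is one more tool, called after "Request:" by a JSON object that holds its "name" and its "arguments". apply_moves: Moves the arm, as the interface text tells. Its arguments: {"type":"object","properties":{"deltas":{"type":"array"},"grip_force":{"type":"number"}},"required":["deltas"]}

```bash
mkdir -p pics
python3 - <<'E'
from bench import *
import cv2
s=sense();print(s['tool_pos'],s['tcp_rot'],s['time'],s['finger_gap'],s['grip_force'])
for n in ('scene','top','wrist'):
    print(n,camera_info(n)); cv2.imwrite(f'pics/{n}0.png',snapshot(n)[:,:,::-1])
E
```

```text
[181.54407138 571.31582615 244.22277381] [-1.79892246e+02 -7.72993582e-03  1.62364733e+02] 0.0 85.25116856122126 0.0
scene {'vertical_fov': 57.24259734936332, 'cx': 327.75039040176466, 'cy': 239.83972073439, 'k1': -0.07210052895481252, 'origin': array([ 303.26926069, -420.7977436 ,  708.86625195]), 'rotation': array([ 42.38597708,   0.46615287, -30.76136392])}
top {'vertical_fov': 44.347707757060654, 'cx': 316.2144944566805, 'cy': 238.50564993767287, 'k1': -0.061066751895130354, 'origin': array([ 500.43924995,  102.01401593, 1100.32368035]), 'rotation': array([  3.90368796,  -0.53133206, -89.89309829])}
wrist {'vertical_fov': 60.98312512354221, 'cx': 325.84589619999224, 'cy': 239.1720922065932, 'k1': -0.02783667598999428, 'tool_from_camera': array([[ 9.48179878e-04,  9.64132350e-01,  2.65420255e-01,
         6.63904770e+01],
       [ 9.99998046e-01, -1.37450722e-03,  1.42049766e-03,
         5.27302480e-01],
       [ 1.73436981e-03,  2.65418390e-01, -9.64131770e-01,
        -1.28021648e+02],
       [ 0.00000000e+00,  0.00000000e+00,  0.00000000e+00,
         1.00000000e+00]])}
```

View pics/top0.png

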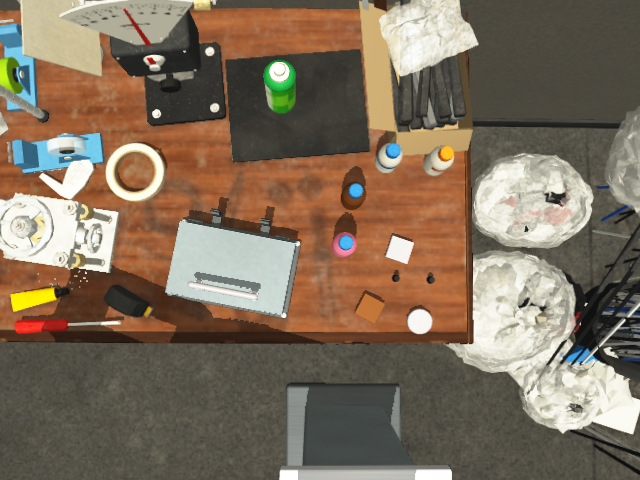

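View pics/scene0.png

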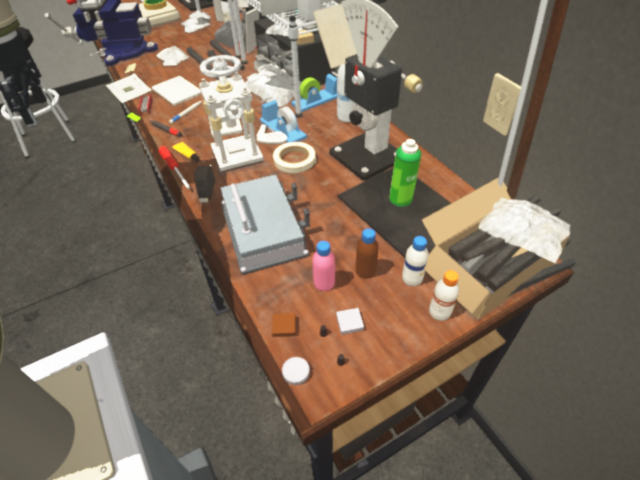

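The top view has the die cover around (233,268) with its bar on the front side. The square blank is at (399,249) and the round one at (419,321). The real bottles are at (390,155) and (440,158), and the lookalikes are brown and pink. Next I'll measure positions.

```bash
cat > h.py <<'E'
import numpy as np, cv2
from bench import *
from scipy.spatial.transform import Rotation as R
def campose(n,s=None):
    c=camera_info(n)
    if n!='wrist': return c,R.from_euler('xyz',c['rotation'],degrees=True).as_matrix(),np.array(c['origin'])
    T=c['tool_from_camera'];Rt=R.from_euler('xyz',s['tcp_rot'],degrees=True).as_matrix()
    return c,Rt@T[:3,:3],Rt@T[:3,3]+s['tool_pos']
def K(c):
    f=240/np.tan(np.radians(c['vertical_fov']/2));return np.array([[f,0,c['cx']],[0,f,c['cy']],[0,0,1.]])
def world(n,px,z,s=None):
    c,M,o=campose(n,s)
    u=cv2.undistortPoints(np.float64(px).reshape(-1,1,2),K(c),np.array([c['k1'],0,0,0.])).reshape(-1,2)
    d=np.c_[u[:,0],-u[:,1],-np.ones(len(u))]@M.T
    return o+d*((z-o[2])/d[:,2])[:,None]
def pix(n,P,s=None):
    c,M,o=campose(n,s);q=(np.float64(P).reshape(-1,3)-o)@M*[1,-1,-1]
    return cv2.projectPoints(q,np.zeros(3),np.zeros(3),K(c),np.array([c['k1'],0,0,0.]))[0].reshape(-1,2)
def blob(img,lo,hi,box):
    x0,y0,x1,y1=box;m=cv2.inRange(img[y0:y1,x0:x1],lo,hi)
    c=max(cv2.findContours(m,cv2.RETR_EXTERNAL,cv2.CHAIN_APPROX_NONE)[0],key=cv2.contourArea)
    return (c+[x0,y0]).astype(np.float32)
def d2t(d,s=None):  # world vector -> tool axes in row units
    s=s or sense();return R.from_euler('xyz',s['tcp_rot'],degrees=True).inv().apply(d)/30
E
python3 - <<'E'
from h import *
im=cv2.imread('pics/top0.png')
for nm,box in (('sq',(375,225,425,272)),('rd',(400,300,440,340))):
    c=blob(im,(150,150,150),(255,255,255),box)
    p=world('top',c.reshape(-1,2),16)[:,:2].astype(np.float32)
    print(nm,cv2.minAreaRect(p),cv2.minEnclosingCircle(p),cv2.contourArea(p))
c=cv2.convexHull(blob(im,(115,115,105),(255,255,255),(150,205,310,330)))
p=world('top',c.reshape(-1,2),58)[:,:2].astype(np.float32);print('cover',cv2.minAreaRect(p))
print(world('top',[[184,219],[300,243],[284,317],[166,295]],58))
print('bar',world('top',[[190,285],[257,296]],94))
print('bottles',world('top',[[393,150],[446,153]],115),'pink',world('top',[[347,242],[357,189]],115))
print('brownsq',world('top',[[369,306]],16))
big=cv2.resize(im[200:340,150:450],None,fx=2.6,fy=2.6,interpolation=3);cv2.imwrite('pics/crop1.png',big)
E
```

```text
sq ((554.7296142578125, -61.68490219116211), (42.63645935058594, 42.36061096191406), 71.06980895996094) ((554.9124755859375, -61.240394592285156), 29.138891220092773) 1657.9185413320083
rd ((423.0666198730469, -97.03070068359375), (44.36479187011719, 43.87746047973633), 89.86042022705078) ((422.6315612792969, -97.70361328125), 22.859880447387695) 1515.9205190995708
cover ((519.2015380859375, 240.88702392578125), (219.22634887695312, 137.5379638671875), 79.20596313476562)
[[605.80220194 327.9199516   58.        ]
 [563.52754495 121.21412609  58.        ]
 [433.00726708 148.90810747  58.        ]
 [470.89017534 357.66823498  58.        ]]
bar [[489.09489368 307.97111848  94.        ]
 [470.79020167 193.41799055  94.        ]]
bottles [[ 718.90599524  -37.32217136  115.        ]
 [ 714.36638004 -128.00683194  115.        ]] pink [[561.94862836  41.34218541 115.        ]
 [651.68740911  24.26011203 115.        ]]
brownsq [[450.5362218   -5.01532309  16.        ]]
```

View pics/crop1.png

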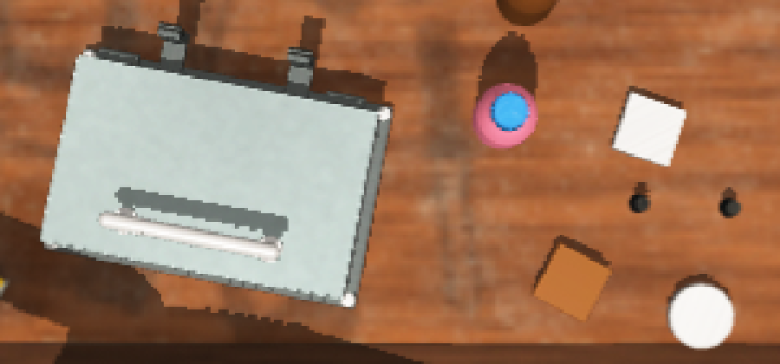

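Request:
{"name": "apply_moves", "arguments": {"deltas": [[-0.98,-0.56,0,0,0,0,1],[-0.98,-0.56,0,0,0,0,1],[-0.98,-0.56,0,0,0,0,1],[-0.98,-0.56,0,0,0,0,1],[-0.98,-0.56,0,0,0,0,1],[-0.98,-0.56,0,0,0,0,1],[-0.98,-0.56,0,0,0,0,1],[-0.98,-0.56,0,0,0,0,1]], "grip_force": 40}}

```text
time: 1.15
tool_pos: [365.7, 371.5, 245.0]
tcp_rot: [-180.0, -0.0, 162.4]
ft_force: [-0.5, 0.3, 0.3]
finger_gap: 85.6
grip_force: 0.0
```

Request:
{"name": "apply_moves", "arguments": {"deltas": [[-0.98,-0.56,0,0,0,0,1],[-0.98,-0.56,0,0,0,0,1],[-0.98,-0.56,0,0,0,0,1],[-0.98,-0.56,0,0,0,0,1],[-0.98,-0.56,0,0,0,0,1],[0,0,0,0,0,0.95,1],[0,0,0,0,0,0.95,1],[0,0,0,0,0,0.95,1]]}}

```text
time: 2.15
tool_pos: [479.7, 247.6, 244.9]
tcp_rot: [-180.0, -0.0, 149.1]
ft_force: [-0.3, 0.5, 0.2]
finger_gap: 85.6
grip_force: 0.0
```

Request:
{"name": "apply_moves", "arguments": {"deltas": [[0,0,0,0,0,0.95,1],[0,0,0,0,0,0.95,1],[0,0,0,0,0,0.95,1],[0,0,0,0,0,0.95,1],[0,0,0,0,0,0.95,1],[0,0,0,0,0,0.95,1],[0,0,0,0,0,0.95,1],[0,0,0,0,0,0.95,1]]}}

```text
time: 3.15
tool_pos: [479.6, 247.8, 244.9]
tcp_rot: [-180.0, 0.0, 114.3]
ft_force: [-0.1, -0.5, -1.0]
finger_gap: 85.4
grip_force: 0.0
```

Request:
{"name": "apply_moves", "arguments": {"deltas": [[0,0,0.3,0,0,0.95,1],[0,0,0.3,0,0,0.95,1],[0,0,0.3,0,0,0.95,1],[0,0,0.3,0,0,0.95,1],[0,0,0.3,0,0,0.95,1],[0,0,0.3,0,0,0.95,1],[0,0,0.3,0,0,0.95,1],[0,0,0.3,0,0,0.95,1]]}}

```text
time: 4.15
tool_pos: [479.6, 247.8, 172.6]
tcp_rot: [-180.0, 0.0, 79.5]
ft_force: [-0.3, 1.1, -0.9]
finger_gap: 85.4
grip_force: 0.0
```

Run:
```python
from h import *
s=sense();print(s['tool_pos'],s['tcp_rot'],s['time'],s['joint_pos']); im=snapshot('wrist')[:,:,::-1]
cv2.imwrite('pics/w1.png',im)
print(pix('wrist',[[479.5,248,94],[489,304,94],[470,194,94]],s))
d=np.array([479.5,248,89])-s['tool_pos'];print(d,d2t(d,s))
```

```text
[479.58384422 247.79503555 172.63866938] [-1.79968404e+02  2.07394269e-02  7.94863931e+01] 4.15 [ 2.18827145e+01  8.40070342e-01  9.99078183e+01 -5.93717611e-04
  7.92899014e+01  3.23964376e+01]
[[324.24321982 257.36075959]
 [322.46455598 148.36846559]
 [325.15644593 348.95059821]]
[ -0.08384422   0.20496445 -83.63866938] [ 7.21664132e-03 -2.45711840e-03  2.78795500e+00]
```

View pics/w1.png

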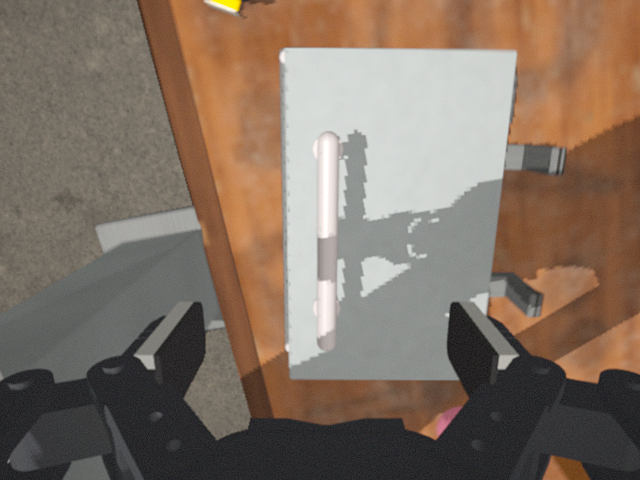

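The wrist view shows the bar vertical at column 327, centred between the jaws and within about 2 mm of the prediction. I'll descend and grip it.

Request:
{"name": "apply_moves", "arguments": {"deltas": [[0,0.03,0.7,0,0,0,1],[0,0.03,0.7,0,0,0,0.8],[0,0,0.7,0,0,0,0.5],[0,0,0.69,0,0,0,0.3],[0,0,0,0,0,0,0],[0,0,0,0,0,0,0],[0,0,0,0,0,0,0],[0,0,0,0,0,0,0]], "grip_force": 40}}

```text
time: 5.2
tool_pos: [480.9, 247.0, 90.0]
tcp_rot: [-179.9, 0.1, 79.7]
ft_force: [-4.5, -3.6, -0.1]
finger_gap: 9.6
grip_force: 38.9
```

Run:
```python
from h import *
s=sense();print(s['tool_pos'],s['tcp_rot'],s['finger_gap'],s['grip_force'],s['ft_force'])
# arc plan: grasp point follows bar; tool tilts 0.3*theta about die y (tool axes computed)
yaw=np.radians(-10.5);ex=np.array([np.cos(yaw),np.sin(yaw),0]);ey=np.array([-np.sin(yaw),np.cos(yaw),0]);ez=np.array([0,0,1.])
R0=R.from_euler('xyz',[180,0,79.5],degrees=True);print(R0.as_matrix().T@ex,R0.as_matrix().T@ey)
N=24
th=np.linspace(0,1.85,N+1)
def pose(t):
    Rt=R.from_rotvec(0.25*t*ey)*R0
    b=ex*(-108*np.cos(t)+54*np.sin(t))+ez*(54*np.cos(t)+108*np.sin(t))
    return b+Rt.apply([0,0,5]),Rt
for i in range(N):
    (p,a),(q,b)=pose(th[i]),pose(th[i+1])
    print(i,np.round(a.inv().apply(q-p)/30,2),np.round((a.inv()*b).as_rotvec()/.08,2))
```

```text
[480.86999708 246.97097888  90.00916717] [-1.79914678e+02  8.84457428e-02  7.96566279e+01] 9.553637394522568 38.89420688152313 [-4.46507991 -3.56107163 -0.14647355]
[-1.33558287e-16  1.00000000e+00  1.22464680e-16] [1.00000000e+00 1.41673621e-16 1.85591882e-32]
0 [-0.    0.15 -0.27] [0.24 0.   0.  ]
1 [ 0.    0.16 -0.26] [0.24 0.   0.  ]
2 [-0.    0.18 -0.25] [0.24 0.   0.  ]
3 [-0.    0.19 -0.24] [ 0.24  0.   -0.  ]
4 [-0.    0.2  -0.23] [0.24 0.   0.  ]
5 [-0.    0.22 -0.22] [0.24 0.   0.  ]
6 [-0.    0.23 -0.2 ] [ 0.24 -0.   -0.  ]
7 [ 0.    0.24 -0.19] [0.24 0.   0.  ]
8 [-0.    0.25 -0.18] [0.24 0.   0.  ]
9 [-0.    0.26 -0.16] [ 0.24  0.   -0.  ]
10 [-0.    0.27 -0.15] [0.24 0.   0.  ]
11 [-0.    0.28 -0.13] [0.24 0.   0.  ]
12 [ 0.    0.29 -0.11] [ 0.24 -0.   -0.  ]
13 [-0.    0.29 -0.1 ] [0.24 0.   0.  ]
14 [-0.    0.3  -0.08] [ 0.24 -0.    0.  ]
15 [-0.    0.3  -0.06] [ 0.24 -0.    0.  ]
16 [-0.    0.3  -0.04] [ 0.24  0.   -0.  ]
17 [-0.    0.31 -0.03] [ 0.24 -0.   -0.  ]
18 [-0.    0.31 -0.01] [0.24 0.   0.  ]
19 [-0.    0.31  0.01] [ 0.24  0.   -0.  ]
20 [-0.    0.31  0.03] [ 0.24 -0.    0.  ]
21 [-0.    0.3   0.04] [ 0.24 -0.   -0.  ]
22 [-0.    0.3   0.06] [0.24 0.   0.  ]
23 [0.   0.3  0.08] [ 0.24  0.   -0.  ]
```

Request:
{"name": "apply_moves", "arguments": {"deltas": [[0,0.15,-0.27,0.24,0,0,0],[0,0.16,-0.26,0.24,0,0,0],[0,0.18,-0.25,0.24,0,0,0],[0,0.19,-0.24,0.24,0,0,0],[0,0.2,-0.23,0.24,0,0,0],[0,0.22,-0.22,0.24,0,0,0],[0,0.23,-0.2,0.24,0,0,0],[0,0.24,-0.19,0.24,0,0,0]]}}

```text
time: 6.2
tool_pos: [531.2, 237.6, 143.8]
tcp_rot: [-171.1, 0.1, 79.7]
ft_force: [-7.3, -6.4, 6.5]
finger_gap: 9.6
grip_force: 39.3
```

Request:
{"name": "apply_moves", "arguments": {"deltas": [[0,0.25,-0.18,0.24,0,0,0],[0,0.26,-0.16,0.24,0,0,0],[0,0.27,-0.15,0.24,0,0,0],[0,0.28,-0.13,0.24,0,0,0],[0,0.29,-0.11,0.24,0,0,0],[0,0.29,-0.1,0.24,0,0,0],[0,0.3,-0.08,0.24,0,0,0],[0,0.3,-0.06,0.24,0,0,0]]}}

```text
time: 7.2
tool_pos: [602.8, 224.4, 157.8]
tcp_rot: [-162.4, 0.0, 79.6]
ft_force: [-2.4, -6.1, 7.5]
finger_gap: 9.6
grip_force: 40.5
```

Run:
```python
from h import *
s=sense();yaw=np.radians(-10.5);ex=np.array([np.cos(yaw),np.sin(yaw),0])
Rt=R.from_euler('xyz',s['tcp_rot'],degrees=True)
g=np.array(s['tool_pos'])+Rt.apply([0,0,-5]);h=np.array([518.5,239.5,40])+68*ex
d=g-h;a=d@ex;z=d[2];print(a,z,np.hypot(a,z),np.arctan2(54,-108)-np.arctan2(z,a))
```

```text
19.140660760114994 122.58438977075534 124.06972841834656 1.262040740393651
```

Request:
{"name": "apply_moves", "arguments": {"deltas": [[0,0.3,-0.04,0.24,0,0,0],[0,0.31,-0.03,0.24,0,0,0],[0,0.31,-0.01,0.24,0,0,0],[0,0.31,0.01,0.24,0,0,0],[0,0.31,0.03,0.24,0,0,0],[0,0.3,0.04,0.24,0,0,0],[0,0.2,0.04,0.24,0,0,0]]}}

```text
time: 8.07
tool_pos: [658.5, 214.3, 134.6]
tcp_rot: [-154.8, -0.0, 79.6]
ft_force: [-8.4, -1.4, -6.1]
finger_gap: 9.8
grip_force: 39.2
```

Request:
{"name": "apply_moves", "arguments": {"deltas": [[0,0,0,0,0,0,0.33],[0,0,0,0,0,0,0.33],[0,0,0,0,0,0,0.33]]}}

```text
time: 8.45
tool_pos: [657.4, 215.7, 133.6]
tcp_rot: [-154.8, -0.0, 79.6]
ft_force: [0.8, -0.3, 1.4]
finger_gap: 28.0
grip_force: 0.6
```

Run:
```python
from h import *
cv2.imwrite('pics/s2.png',snapshot('scene')[:,:,::-1][100:350,150:450])
```

```text
(no output)
```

View pics/s2.png

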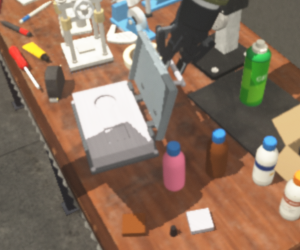

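The cover is leaning on its stop and the open cavities are visible. I'll withdraw upwards and move over the die to look.

Request:
{"name": "apply_moves", "arguments": {"deltas": [[0,0,-0.75,0,0,0,0.33],[0,0,-0.8,0,0,0,0.33],[0,0,-0.8,0,0,0,0.33],[0,0,-0.8,0,0,0,0.33],[0,-0.4,-0.2,-0.5,0,0,0.33],[0,-0.8,0,-0.9,0,0,1],[0,-0.8,0,-0.9,0,0,1],[0,-0.8,0,-0.9,0,0,1]]}}

```text
time: 9.5
tool_pos: [620.8, 222.4, 253.0]
tcp_rot: [-169.6, -0.1, 79.7]
ft_force: [0.6, -0.4, 0.8]
finger_gap: 80.5
grip_force: 0.0
```

Request:
{"name": "apply_moves", "arguments": {"deltas": [[0,-0.8,0,-0.9,0,0,1],[0,-0.8,0,-0.9,0,0,1],[0,-0.8,0,-0.5,0,0,1],[0,-0.8,0,0,0,0,1],[0,0,0,0,0,0,1]]}}

```text
time: 10.12
tool_pos: [526.5, 239.9, 261.0]
tcp_rot: [-180.0, -0.1, 79.7]
ft_force: [0.1, 0.3, 1.0]
finger_gap: 85.2
grip_force: 0.0
```

Run:
```python
from h import *
s=sense();print(s['tool_pos'],s['tcp_rot'],s['time']); im=snapshot('wrist')[:,:,::-1]
cv2.imwrite('pics/w3.png',im);np.save('w3.npy',np.r_[s['tool_pos'],s['tcp_rot']])
cv2.imwrite('pics/t3.png',snapshot('top')[:,:,::-1])
```

```text
[526.46253072 239.91577067 261.04684565] [-1.79954718e+02 -5.65835691e-02  7.97357697e+01] 10.125
```

View pics/w3.png

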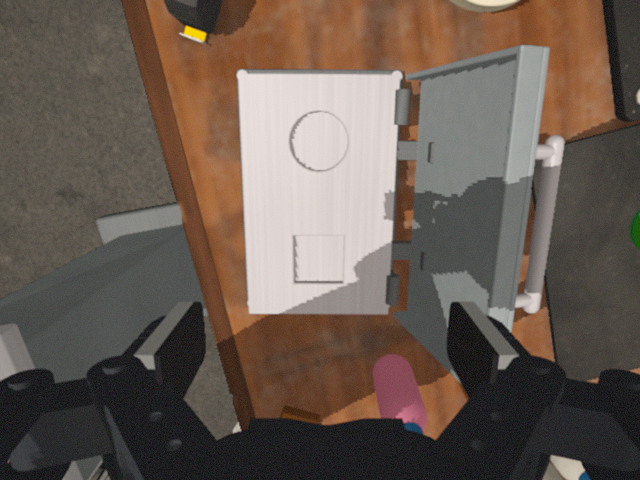

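The cavities are visible: the round rim is centred near (320,140), and the square rim spans (294–344, 235–283).

```bash
cat >> h.py <<'E'
def fit(n,pts,model,s=None,p0=None):
    from scipy.optimize import least_squares
    def f(p):
        c,q=np.cos(p[2]),np.sin(p[2]);W=np.array(model)@np.array([[c,q,0],[-q,c,0],[0,0,1]])+[p[0],p[1],0]
        return (pix(n,W,s)-pts).ravel()
    r=least_squares(f,p0);return r.x,r.fun.reshape(-1,2)
E
python3 - <<'E'
from h import *
v=np.load('w3.npy');s=dict(tool_pos=v[:3],tcp_rot=v[3:])
c=world('wrist',[[240,72],[399,73],[390,314],[249,313]],40,s);print(c.round(1),np.linalg.norm(np.roll(c,1,0)-c,axis=1))
# die frame: +y up in picture; +x right
mod=[[-65,105,40],[65,105,40],[65,-105,40],[-65,-105,40]]
a=fit('wrist',[[240,72],[399,73],[390,314],[249,313]],mod,s,[518,239,-.18]);print('die',a[0],np.degrees(a[0][2]),a[1].round(1).tolist())
q=fit('wrist',[[294,235],[344,235],[344,282.5],[294.5,283]],[[-22.5,22.5,40],[22.5,22.5,40],[22.5,-22.5,40],[-22.5,-22.5,40]],s,[518,190,-.18]);print('sq',q[0],q[1].round(1).tolist())
r=world('wrist',[[319.5,140.5],[291,141],[349,141],[320,111],[320,170]],40,s);print('rd',r.round(1))
t=a[0][2];ey=np.array([-np.sin(t),np.cos(t)]);print('pred rd,sq',a[0][:2]+52*ey,a[0][:2]-52*ey)
im=cv2.imread('pics/w3.png');cv2.imwrite('pics/w3c.png',cv2.resize(im[60:325,230:410],None,fx=2.2,fy=2.2,interpolation=3))
it=cv2.imread('pics/t3.png');cv2.imwrite('pics/t3c.png',cv2.resize(it[205:325,150:310],None,fx=4,fy=4,interpolation=3))
E
```

```text
[[478.9 360.6  40. ]
 [604.4 337.2  40. ]
 [568.3 129.1  40. ]
 [438.5 153.6  40. ]] [210.93429913 127.64096386 211.1189742  132.13531229]
die [ 5.22532364e+02  2.45256744e+02 -1.82969639e-01] -10.483388104667354 [[-1.4, 0.6], [1.5, 0.4], [-1.2, -0.8], [1.0, -0.4]]
sq [ 5.12765732e+02  1.93997333e+02 -1.75431954e-01] [[-0.4, 0.2], [0.3, 0.0], [-0.1, 0.1], [0.2, -0.3]]
rd [[532.  296.4  40. ]
 [508.5 300.2  40. ]
 [556.1 291.6  40. ]
 [536.7 319.5  40. ]
 [528.  272.3  40. ]]
pred rd,sq [531.99378667 296.38874414] [513.07094086 194.12474312]
```

View pics/w3c.png

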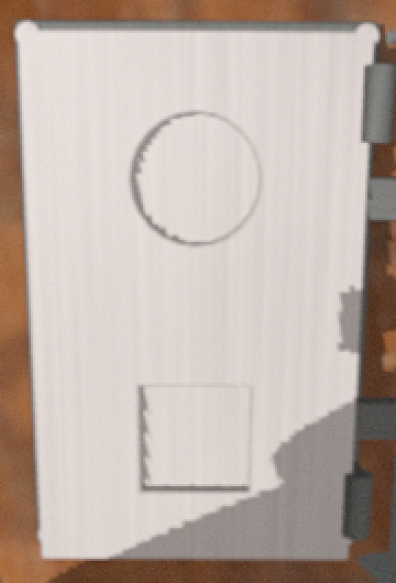

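The die centre is (522.5, 245.2) with yaw −10.5°, and both cavity measurements agree with it. Next I'll look at the blanks with the wrist camera.

Request:
{"name": "apply_moves", "arguments": {"deltas": [[-0.97,0.06,0,0,0,0,1],[-0.97,0.06,0,0,0,0,1],[-0.97,0.06,0,0,0,0,1],[-0.97,0.06,0,0,0,0,1],[-0.97,0.06,0,0,0,0,1],[-0.97,0.06,0,0,0,0,1],[-0.97,0.06,0,0,0,0,1],[-0.97,0.06,0,0,0,0,1]]}}

```text
time: 11.22
tool_pos: [500.7, 6.0, 260.1]
tcp_rot: [-179.9, 0.0, 79.6]
ft_force: [-0.3, -0.4, 0.7]
finger_gap: 85.7
grip_force: 0.0
```

Request:
{"name": "apply_moves", "arguments": {"deltas": [[-0.97,0.06,0,0,0,0,1],[-0.97,0.06,0.2,0,0,0,1],[-0.97,0.06,0.2,0,0,0,1],[0,0,0,0,0,0,1],[0,0,0,0,0,0,1]]}}

```text
time: 11.85
tool_pos: [490.1, -79.4, 248.2]
tcp_rot: [-179.9, -0.0, 79.6]
ft_force: [-0.3, -0.6, -0.5]
finger_gap: 85.3
grip_force: 0.0
```

Run:
```python
from h import *
s=sense();print(s['tool_pos'],s['tcp_rot'],s['time']); im=snapshot('wrist')[:,:,::-1]
cv2.imwrite('pics/w4.png',im);np.save('w4.npy',np.r_[s['tool_pos'],s['tcp_rot']])
print(pix('wrist',[[554.7,-61.7,16],[423,-97,16]],s))
```

```text
[490.13201585 -79.39840624 248.16565479] [-1.79908330e+02 -2.22993125e-02  7.95800388e+01] 11.85
[[393.94675905 172.1404673 ]
 [256.63103094 236.36132151]]
```

View pics/w4.png

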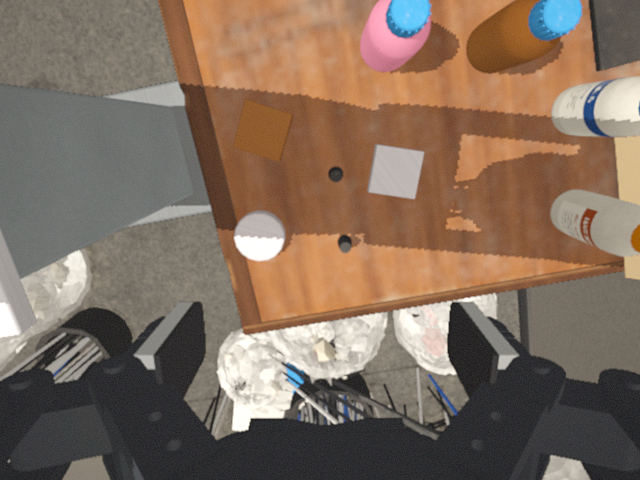

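Square blank at (396,172) and round blank at (261,236), both near the prediction. I'll segment them for accurate centres.

Run:
```python
from h import *
v=np.load('w4.npy');s=dict(tool_pos=v[:3],tcp_rot=v[3:]);im=cv2.imread('pics/w4.png')
for nm,box in (('sq',(355,130,440,215)),('rd',(233,203,295,268))):
    c=blob(im,(90,90,90),(255,255,255),box).reshape(-1,2)
    p=world('wrist',c,16,s)[:,:2].astype(np.float32)
    print(nm,cv2.boundingRect(c),cv2.minAreaRect(p),cv2.minEnclosingCircle(p),cv2.contourArea(p))
    if nm=='sq':
        print(cv2.boxPoints(cv2.minAreaRect(c)).round(1).tolist(),cv2.approxPolyDP(c,8,True).tolist())
it=cv2.imread('pics/t3.png')
```

```text
sq (367, 144, 58, 56) ((555.7908935546875, -61.45969009399414), (43.374542236328125, 44.37096405029297), 71.32276916503906) ((555.507568359375, -61.69647216796875), 30.084671020507812) 1844.7854470392922
[[366.20001220703125, 192.0], [374.5, 142.1999969482422], [424.70001220703125, 150.60000610351562], [416.3999938964844, 200.39999389648438]] [[[375.0, 144.0]], [[367.0, 191.0]], [[414.0, 199.0]], [[424.0, 152.0]]]
rd (233, 210, 62, 58) ((428.6566162109375, -100.63406372070312), (54.23835754394531, 56.14636993408203), 79.60594177246094) ((431.01416015625, -105.04026794433594), 32.92115020751953) 2083.556120392168
```

Run:
```python
from h import *
im=snapshot('top')[:,:,::-1].copy();cv2.imwrite('pics/t4.png',im)
cv2.imwrite('pics/t4c.png',cv2.resize(im[210:320,155:305],None,fx=5,fy=5,interpolation=3))
print(pix('top',[[532,296.4,40],[513,194.1,40],[522.5,245.2,40]]))
v=np.load('w4.npy');s=dict(tool_pos=v[:3],tcp_rot=v[3:]);im=cv2.imread('pics/w4.png')
hsv=cv2.cvtColor(im,cv2.COLOR_BGR2HSV)
m=cv2.inRange(hsv,(0,0,95),(180,60,255))[203:268,225:300]
print(cv2.HoughCircles(cv2.GaussianBlur(im[190:285,215:310],(3,3),0)[:,:,0],cv2.HOUGH_GRADIENT,1,50,param1=120,param2=12,minRadius=20,maxRadius=30)+[215,190,0])
cs=max(cv2.findContours(m,0,1)[0],key=cv2.contourArea);print(cv2.boundingRect(cs),cv2.minEnclosingCircle(cs))
```

```text
[[202.87543511 260.82979996]
 [259.53720697 271.55936858]
 [231.19390593 266.19355565]]
[[[258.5        235.5         25.39999962]]]
(9, 8, 51, 50) ((34.07692337036133, 32.53845977783203), 25.766572952270508)
```

View pics/t4c.png

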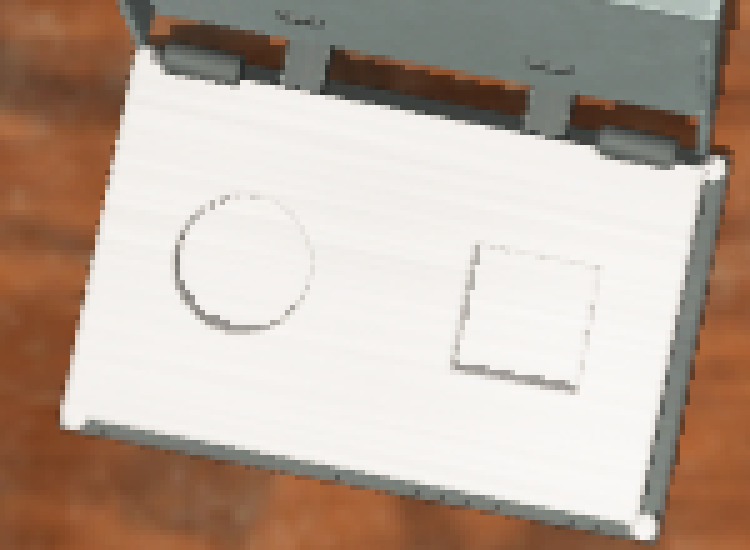

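Request:
{"name": "apply_moves", "arguments": {"deltas": [[0.33,0.68,0.4,0,0,0,0.7],[0.33,0.68,0.4,0,0,0,0.7],[0.32,0.67,0.4,0,0,0,0.7],[0,0,0.9,0,0,0.61,0.7],[0,0,0.9,0,0,0.61,0.7],[0,0,0.9,0,0,0.61,0.7],[0,0,0.9,0,0,0,0.7],[0,0,0.9,0,0,0,0.7]]}}

```text
time: 12.95
tool_pos: [555.1, -60.3, 76.4]
tcp_rot: [-179.9, -0.0, 71.3]
ft_force: [-1.3, -0.2, -0.5]
finger_gap: 59.8
grip_force: 0.0
```

Request:
{"name": "apply_moves", "arguments": {"deltas": [[0,0,0.4,0,0,0,0.7],[0,0,0.4,0,0,0,0.7],[0,0,0,0,0,0,0.7]]}}

```text
time: 13.32
tool_pos: [554.4, -61.1, 52.6]
tcp_rot: [-179.9, 0.0, 71.3]
ft_force: [0.1, 0.0, 0.4]
finger_gap: 60.0
grip_force: 0.0
```

Run:
```python
from h import *
s=sense();print(s['tool_pos'],s['tcp_rot'],s['time'],s['finger_gap'])
d=np.array([555.2,-61.6,19])-s['tool_pos'];print(d2t(d,s))
cv2.imwrite('pics/w5.png',snapshot('wrist')[:,:,::-1])
```

```text
[554.40027682 -61.07255512  52.57374496] [-1.79860908e+02  1.76466436e-02  7.12548133e+01] 13.325 59.98839119293364
[-0.00773761  0.03361015  1.11904897]
```

View pics/w5.png

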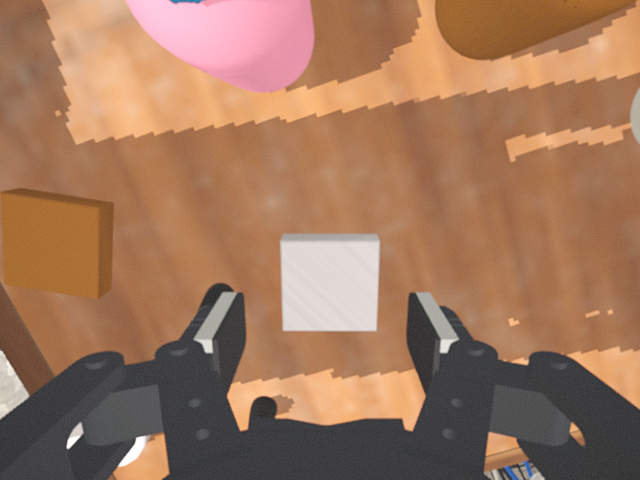

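The square blank's top face spans (281–379, 240–331), aligned and centred between the jaws. The knob at (217,295) sits near the left finger, so I'll keep the opening narrow.

Run:
```python
from h import *
s=sense()
w=world('wrist',[[330,285.7],[281,240],[379,240],[377,331],[283,331]],16,s);print(w.round(1)); print(d2t(w[0]-s['tool_pos'],s)*30)
print(d2t(w[1:].mean(0)-s['tool_pos'],s)*30, world('wrist',[[217,295]],16,s)-s['tool_pos'])
```

```text
[[557.5 -61.3  16. ]
 [544.5 -35.1  16. ]
 [583.6 -48.3  16. ]
 [570.5 -88.8  16. ]
 [530.5 -75.2  16. ]]
[ 0.78985697  2.52053632 37.32303691]
[ 0.175045    2.52485098 37.32313434] [[-45.75618416  11.63638728 -37.3264762 ]]
```

Request:
{"name": "apply_moves", "arguments": {"deltas": [[0,0.05,0,0,0,0,0.61],[0.01,0.02,0.3,0,0,0,0.61],[0.01,0,0.4,0,0,0,0.61],[0,0,0.41,0,0,0,0.61],[0,0,0,0,0,0,0],[0,0,0,0,0,0,0],[0,0,0,0,0,0,0],[0,0,0,0,0,0,0]], "grip_force": 50}}

```text
time: 14.38
tool_pos: [556.9, -61.5, 20.0]
tcp_rot: [-179.9, 0.0, 71.2]
ft_force: [0.6, -0.8, -1.2]
finger_gap: 40.7
grip_force: 51.7
```

Request:
{"name": "apply_moves", "arguments": {"deltas": [[0,0,-0.3,0,0,0,0],[0,0,-0.9,0,0,0,0],[0,0,-1,0,0,0,0],[0,0,-1,0,0,0,0],[0,0,-1,0,0,0,0],[0.4,-0.22,-0.8,0,0,0,0],[0.8,-0.44,0,0,0,0,0],[0.9,-0.5,0,0,0,0,0]]}}

```text
time: 15.38
tool_pos: [544.6, 9.8, 171.2]
tcp_rot: [180.0, -0.0, 71.2]
ft_force: [0.3, -0.5, -1.8]
finger_gap: 40.6
grip_force: 51.8
```

Request:
{"name": "apply_moves", "arguments": {"deltas": [[0.95,-0.52,0,0,0,0,0],[0.95,-0.52,0,0,0,0,0],[0.95,-0.52,0,0,0,0,0],[0.95,-0.52,0,0,0,0,0],[0.95,-0.53,0,0,0,0,0],[0.7,-0.4,0,0,0,-0.6,0],[0,0,0.5,0,0,-0.6,0],[0,0,0.5,0,0,-0.6,0]]}}

```text
time: 16.38
tool_pos: [511.6, 193.9, 140.6]
tcp_rot: [-180.0, -0.0, 79.6]
ft_force: [0.7, -0.9, -2.1]
finger_gap: 40.6
grip_force: 51.8
```

Request:
{"name": "apply_moves", "arguments": {"deltas": [[0,0,0.3,0,0,0,0],[0,0,0.3,0,0,0,0],[0,0,0,0,0,0,0]]}}

```text
time: 16.75
tool_pos: [510.9, 193.0, 121.2]
tcp_rot: [-179.8, 0.0, 79.4]
ft_force: [0.0, -0.2, -1.5]
finger_gap: 40.6
grip_force: 51.7
```

Run:
```python
from h import *
s=sense();print(s['tool_pos'],s['tcp_rot'],s['time'],s['finger_gap'],s['grip_force'],s['ft_force'])
d=np.array([511.4,193.1,60])-s['tool_pos'];print(d2t(d,s))
im=snapshot('wrist')[:,:,::-1].copy();cv2.imwrite('pics/w6.png',im);np.save('w6.npy',np.r_[s['tool_pos'],s['tcp_rot']])
# held blank's top face: rows along column 330, and expected pixels for its top at tcp z-3.6
Rt=R.from_euler('xyz',s['tcp_rot'],degrees=True)
print('top face expected',pix('wrist',s['tool_pos']+Rt.apply([[21,-21,3],[21,21,3],[-21,21,3],[-21,-21,3]]),s).round(1).tolist())
g=im.mean(2);col=g[150:380,300:350].mean(1);dd=np.diff(col);i=np.argsort(-abs(dd))[:8];print([(int(k)+150,round(dd[k],1)) for k in sorted(i)])
print('sq rim expected',pix('wrist',[[x*.983+y*.182+511.4,-x*.182+y*.983+193.1,40] for x,y in ((-22.5,22.5),(22.5,22.5),(22.5,-22.5),(-22.5,-22.5))],s).round(1).tolist())
```

```text
[510.88198433 193.00191803 121.24171189] [-1.79847518e+02  3.00363944e-02  7.94432579e+01] 16.75 40.616838465293135 51.721880715340376 [ 0.04909075 -0.2281337  -1.53383554]
[0.00744773 0.02180863 2.04133596]
top face expected [[262.1, 267.9], [385.5, 268.0], [380.8, 375.5], [266.9, 375.4]]
[(257, np.float64(-33.0)), (258, np.float64(-40.6)), (267, np.float64(26.5)), (268, np.float64(40.9)), (269, np.float64(24.5)), (375, np.float64(-13.9)), (376, np.float64(-31.3)), (377, np.float64(-21.5))]
sq rim expected [[282.8, 214.9], [368.6, 214.9], [366.3, 294.5], [285.1, 294.5]]
```

Run:
```python
from h import *
im=cv2.imread('pics/w6.png').astype(float);g=im.mean(2)
print('rows',[(r,round(x)) for r,x in enumerate(g[195:235,295:355].mean(1),195)])
print('left',[(c,round(x)) for c,x in enumerate(g[222:252,268:300].mean(0),268)])
print('right',[(c,round(x)) for c,x in enumerate(g[222:252,352:386].mean(0),352)])
```

```text
rows [(195, 214), (196, 215), (197, 214), (198, 214), (199, 215), (200, 214), (201, 215), (202, 215), (203, 215), (204, 215), (205, 214), (206, 215), (207, 215), (208, 215), (209, 215), (210, 213), (211, 203), (212, 196), (213, 208), (214, 215), (215, 215), (216, 214), (217, 213), (218, 210), (219, 210), (220, 210), (221, 209), (222, 208), (223, 208), (224, 208), (225, 209), (226, 209), (227, 208), (228, 207), (229, 202), (230, 198), (231, 196), (232, 195), (233, 195), (234, 194)]
left [(268, 213), (269, 213), (270, 214), (271, 213), (272, 213), (273, 213), (274, 214), (275, 214), (276, 215), (277, 218), (278, 218), (279, 217), (280, 216), (281, 206), (282, 187), (283, 164), (284, 139), (285, 132), (286, 141), (287, 151), (288, 166), (289, 184), (290, 201), (291, 209), (292, 212), (293, 215), (294, 216), (295, 217), (296, 217), (297, 218), (298, 217), (299, 217)]
right [(352, 141), (353, 141), (354, 140), (355, 140), (356, 140), (357, 140), (358, 141), (359, 143), (360, 144), (361, 144), (362, 142), (363, 141), (364, 143), (365, 144), (366, 136), (367, 116), (368, 112), (369, 124), (370, 137), (371, 145), (372, 146), (373, 144), (374, 143), (375, 144), (376, 145), (377, 146), (378, 146), (379, 145), (380, 143), (381, 142), (382, 142), (383, 141), (384, 141), (385, 141)]
```

Request:
{"name": "apply_moves", "arguments": {"deltas": [[0.06,0.02,0.4,0,0,0,0],[0,0,0.5,0,0,0,0],[0,0,0.5,0,0,0,0],[0,0,0.4,0,0,0,0],[0,0,0.17,0,0,0,0],[0,0,0,0,0,0,0]]}}

```text
time: 17.55
tool_pos: [511.9, 194.8, 62.2]
tcp_rot: [-179.9, 0.0, 79.5]
ft_force: [0.2, -0.3, -1.3]
finger_gap: 40.3
grip_force: 51.7
```

Request:
{"name": "apply_moves", "arguments": {"deltas": [[0,0,0.07,0,0,0,0],[0,0,0.07,0,0,0,0],[0,0,0,0,0,0,0]]}}

```text
time: 17.92
tool_pos: [512.2, 194.9, 58.6]
tcp_rot: [-179.9, -0.0, 79.5]
ft_force: [-0.3, 0.0, -0.8]
finger_gap: 40.2
grip_force: 51.7
```

Request:
{"name": "apply_moves", "arguments": {"deltas": [[0,0,0.06,0,0,0,0],[0,0,0.06,0,0,0,0],[0,0,0,0,0,0,0]]}}

```text
time: 18.3
tool_pos: [511.9, 194.9, 54.6]
tcp_rot: [-179.9, 0.0, 79.5]
ft_force: [0.7, 0.5, -0.7]
finger_gap: 40.4
grip_force: 51.7
```

Request:
{"name": "apply_moves", "arguments": {"deltas": [[0,0,0.03,0,0,0,0],[0,0,0.03,0,0,0,0],[0,0,0,0,0,0,0]]}}

```text
time: 18.68
tool_pos: [512.0, 194.9, 53.0]
tcp_rot: [-179.9, 0.0, 79.5]
ft_force: [0.3, 0.2, -0.3]
finger_gap: 40.8
grip_force: 51.7
```

Request:
{"name": "apply_moves", "arguments": {"deltas": [[0,0,0.03,0,0,0,0],[0,0,0.02,0,0,0,0],[0,0,0,0,0,0,0]]}}

```text
time: 19.05
tool_pos: [512.3, 195.0, 52.6]
tcp_rot: [-179.9, -0.0, 79.5]
ft_force: [-4.9, -2.7, 8.1]
finger_gap: 40.7
grip_force: 58.7
```

Contact came at the expected seated height, so I'll release and lift.

Request:
{"name": "apply_moves", "arguments": {"deltas": [[0,0,-0.02,0,0,0,0.52],[0,0,0,0,0,0,0.65],[0,0,0,0,0,0,0.7],[0,0,-0.5,0,0,0,0.7],[0,0,-0.9,0,0,0,0.7],[0,0,-0.9,0,0,0,0.7],[0,0,0,0,0,0,0.7]]}}

```text
time: 19.92
tool_pos: [514.5, 195.6, 125.0]
tcp_rot: [179.8, -0.2, 79.5]
ft_force: [-0.1, -1.1, 0.2]
finger_gap: 60.0
grip_force: 0.0
```

Run:
```python
from h import *
s=sense();print(s['tool_pos'],s['tcp_rot'],s['time'],s['finger_gap'])
im=snapshot('wrist')[:,:,::-1].astype(float);cv2.imwrite('pics/w7.png',im);g=im.mean(2)
e=lambda h,z:[[x*.983+y*.182+511.9,-x*.182+y*.983+194.9,z] for x,y in ((-h,h),(h,h),(h,-h),(-h,-h))]
for z in (49,56): print('top at z',z,pix('wrist',e(21,z),s).round(1).tolist())
print('rim',pix('wrist',e(22.5,40),s).round(1).tolist())
for nm,p in (('rows',g[190:340,310:345].mean(1)),):
    d=np.diff(p);print(nm,[(k+190,round(d[k])) for k in range(len(d)) if abs(d[k])>5])
d=np.diff(g[255:275,250:400].mean(0));print('cols',[(k+250,round(d[k])) for k in range(len(d)) if abs(d[k])>6])
q=np.array([424,-96.7,100])-s['tool_pos'];print('to round',d2t(q,s))
```

```text
[514.50095298 195.55827989 125.03010244] [ 1.79770219e+02 -1.55547711e-01  7.94960272e+01] 19.925 59.991337675691426
top at z 49 [[278.2, 222.9], [359.9, 222.8], [358.1, 298.5], [280.5, 298.5]]
top at z 56 [[276.6, 226.0], [361.1, 226.0], [359.2, 303.8], [279.2, 303.9]]
rim [[277.1, 216.4], [361.3, 216.3], [359.4, 294.5], [279.6, 294.6]]
rows [(215, -9), (216, -26), (217, -43), (218, -33), (219, -7), (220, 10), (221, 37), (222, 42), (223, 22), (224, 8), (233, -11), (234, -21), (235, -21), (236, -11), (277, 13), (278, 18), (279, 16), (280, 11), (291, -9), (292, -8), (296, -9), (297, -8), (300, -5), (304, -7)]
cols [(275, -15), (276, -24), (277, -28), (278, -16), (279, 11), (280, 24), (281, 29), (282, 16), (308, -7), (309, -11), (310, -16), (311, -18), (312, -16), (378, -7)]
to round [-10.13087285  -1.19337939   0.80205674][ WARN:0@0.747] global loadsave.cpp:1063 imwrite_ Unsupported depth image for selected encoder is fallbacked to CV_8U.
```

The square blank is seated: its top edge shows at row 222, against 222.9 predicted. Now the round blank.

Request:
{"name": "apply_moves", "arguments": {"deltas": [[-0.6,-0.05,-0.3,0,0,0,0.7],[-0.95,-0.12,0,0,0,0,0.8],[-0.95,-0.12,0,0,0,0,0.8],[-0.95,-0.12,0,0,0,0,0.8],[-0.95,-0.12,0,0,0,0,0.8],[-0.95,-0.12,0,0,0,0,0.8],[-0.95,-0.12,0,0,0,0,0.8],[-0.95,-0.12,0,0,0,0,0.8]]}}

```text
time: 20.98
tool_pos: [444.8, -15.6, 129.5]
tcp_rot: [-179.8, 0.0, 79.5]
ft_force: [0.1, -0.6, 0.4]
finger_gap: 68.2
grip_force: 0.0
```

Request:
{"name": "apply_moves", "arguments": {"deltas": [[-0.95,-0.12,0,0,0,0,0.8],[-0.95,-0.12,0,0,0,0,0.8],[-0.95,-0.12,0.4,0,0,0,0.8],[0,0,0.7,0,0,0,0.8],[0,0,0.7,0,0,0,0.8],[0,0,0.5,0,0,0,0.8],[0,0,0,0,0,0,0.8]]}}

```text
time: 21.85
tool_pos: [418.4, -95.9, 59.8]
tcp_rot: [-179.7, -0.0, 79.5]
ft_force: [0.3, 0.1, -0.3]
finger_gap: 68.0
grip_force: 0.0
```

Run:
```python
from h import *
s=sense();print(s['tool_pos'],s['tcp_rot'],s['time'],s['finger_gap'])
im=snapshot('wrist')[:,:,::-1].copy();cv2.imwrite('pics/w8.png',im)
c0=pix('wrist',[[424,-96.7,16]],s)[0];print(c0)
a=np.linspace(0,2*np.pi,72,endpoint=False);circ=lambda x,y:pix('wrist',np.c_[x+23*np.cos(a),y+23*np.sin(a),0*a+16],s)
rr=np.linalg.norm(circ(424,-96.7)-c0,axis=1).mean();print('r',rr)
x0,y0=int(c0[0])-90,int(c0[1])-90
h=cv2.HoughCircles(cv2.medianBlur(np.ascontiguousarray(im[y0:y0+180,x0:x0+180,0]),5),cv2.HOUGH_GRADIENT,1,60,param1=100,param2=15,minRadius=int(rr-6),maxRadius=int(rr+6))
print(h+[x0,y0,0])
# edge-snap refine: maximise blue-channel gradient across the rim
b=cv2.GaussianBlur(im[:,:,0].astype(np.float32),(0,0),1.5)
def sc(x,y):
    S=[]
    for k in (21.5,24.5):
        p=pix('wrist',np.c_[x+k*np.cos(a),y+k*np.sin(a),0*a+16],s).astype(np.float32)
        S.append(cv2.remap(b,p[:,:1],p[:,1:],1).ravel())
    return np.clip(S[0]-S[1],0,60).sum()
best=max((sc(x,y),x,y) for x in np.arange(416,433,.5) for y in np.arange(-105,-88,.5));print(best)
t=np.array([best[1],best[2],20.])-s['tool_pos'];print(d2t(t,s))
g=im.mean(2);r=int(c0[1]);print([(k,int(v)) for k,v in enumerate(im[r-3:r+4,:,0].mean(0))][int(c0[0])-70:int(c0[0])+70:5])
```

```text
[418.35449457 -95.93155915  59.81031559] [-1.79714826e+02 -2.17869749e-02  7.94824659e+01] 21.85 68.00256053469566
[337.30190631 281.20355042]
r 49.4687805716933
[[[338.5 278.5  50.5]]]
(np.float32(4307.7207), np.float64(424.0), np.float64(-96.0))
[0.03160271 0.19204085 1.32608323]
[(267, 57), (272, 61), (277, 60), (282, 60), (287, 62), (292, 211), (297, 211), (302, 212), (307, 211), (312, 210), (317, 212), (322, 213), (327, 213), (332, 213), (337, 214), (342, 214), (347, 215), (352, 215), (357, 215), (362, 216), (367, 216), (372, 216), (377, 216), (382, 215), (387, 212), (392, 81), (397, 81), (402, 81)]
```

Request:
{"name": "apply_moves", "arguments": {"deltas": [[0.03,0.2,0.1,0,0,0,0.8],[0,0,0.4,0,0,0,0.7],[0,0,0.4,0,0,0,0.68],[0,0,0.43,0,0,0,0.68],[0,0,0,0,0,0,0],[0,0,0,0,0,0,0],[0,0,0,0,0,0,0],[0,0,0,0,0,0,0]]}}

```text
time: 22.9
tool_pos: [426.3, -96.5, 21.7]
tcp_rot: [-179.9, 0.0, 79.5]
ft_force: [-0.3, -0.1, -0.8]
finger_gap: 43.0
grip_force: 50.9
```

Request:
{"name": "apply_moves", "arguments": {"deltas": [[0,0,-0.3,0,0,0,0],[0,0,-0.6,0,0,0,0],[0,0,-0.6,0,0,0,0],[0,0,0,0,0,0,0]]}}

```text
time: 23.4
tool_pos: [427.7, -96.9, 68.4]
tcp_rot: [179.9, 0.0, 79.5]
ft_force: [0.9, 0.2, -1.5]
finger_gap: 43.3
grip_force: 51.0
```

```bash
cat > m.py <<'E'
from h import *
s=sense();print(s['tool_pos'],s['tcp_rot'],s['time'],s['finger_gap'],s['ft_force'])
im=snapshot('wrist')[:,:,::-1].copy();cv2.imwrite('pics/w9.png',im)
b=cv2.GaussianBlur(im[:,:,0].astype(np.float32),(0,0),1.5)
Rt=R.from_euler('xyz',s['tcp_rot'],degrees=True);a=np.linspace(0,2*np.pi,72,endpoint=False)
a=a[abs(np.sin(a))<.8]
def sc(x,y,z):
    S=[]
    for k in (21.5,24.5):
        p=pix('wrist',s['tool_pos']+Rt.apply(np.c_[x+k*np.cos(a),y+k*np.sin(a),0*a+z]),s).astype(np.float32)
        S.append(cv2.remap(b,p[:,:1],p[:,1:],1).ravel())
    return np.clip(S[0]-S[1],-20,60).sum()/len(a)
R_=sorted(((sc(x,y,z),x,y,z) for x in np.arange(-8,8.1,.5) for y in (-1,0,1) for z in (2,4,6,8)),reverse=True);print(R_[:5])
E
python3 m.py
```

```text
[427.68740198 -96.94244026  68.44446515] [1.79854476e+02 3.73404821e-02 7.94941148e+01] 23.4 43.337843143835414 [ 0.87809281  0.18405015 -1.49662859]
[(np.float32(59.164875), np.float64(1.5), 1, 2), (np.float32(58.570103), np.float64(1.5), 0, 2), (np.float32(56.74699), np.float64(2.0), 1, 2), (np.float32(55.928688), np.float64(-3.0), 1, 6), (np.float32(55.610584), np.float64(1.0), 1, 2)]
```

```bash
cat > m2.py <<'E'
from h import *
from scipy.optimize import differential_evolution as DE
def held(s,im):
    b=cv2.GaussianBlur(im[:,:,0].astype(np.float32),(0,0),1.2)
    Rt=R.from_euler('xyz',s['tcp_rot'],degrees=True);a=np.linspace(0,2*np.pi,120,endpoint=False);a=a[abs(np.sin(a))<.8]
    def sc(v):
        x,y,z,t=v;S=[]
        for k in (22,24):
            c=R.from_euler('y',t).apply(np.c_[k*np.cos(a),k*np.sin(a),0*a])+[x,y,z]
            p=pix('wrist',s['tool_pos']+Rt.apply(c),s).astype(np.float32)
            S.append(cv2.remap(b,p[:,:1],p[:,1:],1).ravel())
        return -np.clip(S[0]-S[1],-20,40).mean()
    for B in ([(-8,8),(-3,3),(-4,12),(-.25,.25)],[(-8,8),(-3,3),(-4,12),(-1e-6,1e-6)]):
        r=DE(sc,B,seed=1,maxiter=60,popsize=12);print(r.x.round(2),r.fun)
if __name__=='__main__':
    held(dict(tool_pos=np.array([427.68740198,-96.94244026,68.44446515]),tcp_rot=[179.854476,.0373404,79.4941148]),cv2.imread('pics/w9.png'))
E
python3 m2.py
python3 - <<'E'
import cv2,numpy as np
im=cv2.imread('pics/w9.png');b=im[:,:,0].astype(float)
print('col330 rows',[(r,int(b[r,322:340].mean())) for r in range(215,420,4)])
print('row 310',[(c,int(b[305:316,c].mean())) for c in range(230,430,4)])
E
```

```text
[ 1.29  0.32  3.66 -0.19] -40.0
col330 rows [(215, 77), (219, 80), (223, 79), (227, 79), (231, 80), (235, 84), (239, 84), (243, 84), (247, 83), (251, 84), (255, 89), (259, 157), (263, 162), (267, 177), (271, 208), (275, 213), (279, 215), (283, 212), (287, 212), (291, 213), (295, 215), (299, 214), (303, 215), (307, 215), (311, 210), (315, 214), (319, 215), (323, 213), (327, 214), (331, 212), (335, 211), (339, 213), (343, 213), (347, 213), (351, 213), (355, 211), (359, 211), (363, 211), (367, 214), (371, 212), (375, 208), (379, 206), (383, 120), (387, 125), (391, 122), (395, 121), (399, 123), (403, 119), (407, 114), (411, 110), (415, 104), (419, 99)]
row 310 [(230, 68), (234, 72), (238, 138), (242, 163), (246, 164), (250, 160), (254, 84), (258, 60), (262, 60), (266, 187), (270, 212), (274, 212), (278, 213), (282, 213), (286, 213), (290, 213), (294, 213), (298, 213), (302, 213), (306, 213), (310, 212), (314, 213), (318, 212), (322, 213), (326, 213), (330, 213), (334, 213), (338, 213), (342, 214), (346, 214), (350, 215), (354, 216), (358, 216), (362, 217), (366, 216), (370, 216), (374, 2
[... 477 characters left out ...]
^^^^^^^^^^^^^^^^^^^^^^^^^^^^^^^^
  File "m2.py", line 14, in held
    r=DE(sc,B,seed=1,maxiter=60,popsize=12);print(r.x.round(2),r.fun)
    return fun(*args, **kwargs)
    ret = solver.solve()
    next(self)
    ~~~~^^^^^^
    energy = self.func(parameters)
    return self.f(x, *self.args)
           ~~~~~~^^^^^^^^^^^^^^^
  File "m2.py", line 10, in sc
    p=pix('wrist',s['tool_pos']+Rt.apply(c),s).astype(np.float32)
      ~~~^^^^^^^^^^^^^^^^^^^^^^^^^^^^^^^^^^^^^
  File "h.py", line 17, in pix
    c,M,o=campose(n,s);q=(np.float64(P).reshape(-1,3)-o)@M*[1,-1,-1]
          ~~~~~~~^^^^^
  File "h.py", line 5, in campose
    c=camera_info(n)
ValueError: time passes only in moves, steps and waits
```

```bash
sed -i 's/^def campose/import functools\ncamera_info=functools.lru_cache(camera_info)\ndef campose/' h.py
python3 - <<'E'
from h import *
from scipy.optimize import least_squares
im=cv2.imread('pics/w9.png');b=cv2.GaussianBlur(im,(3,3),0)[:,:,0].astype(float)
p=b[:,326:334].mean(1);d=np.diff(p);print([(r,round(d[r])) for r in range(240,400) if abs(d[r])>8])
s=dict(tool_pos=np.array([427.68740198,-96.94244026,68.44446515]),tcp_rot=[179.854476,.0373404,79.4941148])
Rt=R.from_euler('xyz',s['tcp_rot'],degrees=True)
def rows(v,dia=46,ch=13):
    x,z,t=v;P=np.array([[dia/2,0,0],[-dia/2,0,0],[dia/2,0,ch]])
    return pix('wrist',s['tool_pos']+Rt.apply(R.from_euler('y',t).apply(P)+[x,0,z]),s)[:,1]
print('flat z5:',rows([0,5,0]),'z3',rows([0,3,0]),'z8',rows([0,8,0]))
for t in (-.2,-.1,0,.1):
    r=least_squares(lambda v:rows([*v,t])[:2]-[269.3,381.5],[0,4]);print(t,r.x,rows([*r.x,t]))
E
```

```text
[(254, 12), (255, 26), (256, 25), (257, 11), (266, 10), (267, 9), (270, 8), (379, -18), (380, -32), (381, -24)]
flat z5: [260.49844746 377.0242475  249.50151565] z3 [262.36719668 380.20940225 251.07436719] z8 [257.78972202 372.3923618  247.2153418 ]
-0.2 [-9.85130062 20.31257901] [269.3        381.5        264.96441915]
-0.1 [-7.5731045  15.25064069] [269.3        381.5        261.63831462]
0 [-4.54639082  8.75718774] [269.3       381.5       257.9417688]
0.1 [-0.8014015   0.89710055] [269.3        381.5        253.72019489]
```

```bash
cat > m3.py <<'E'
from h import *
from scipy.optimize import least_squares
def arcs(im,s,thr=190,zp=5.):
    b=cv2.GaussianBlur(im,(0,0),1)[:,:,0].astype(float);Rt=R.from_euler('xyz',s['tcp_rot'],degrees=True)
    far=[];near=[];wal=[]
    for c in range(285,371,3):
        col=b[:,c];r=325
        f=r
        while col[f]>thr: f-=1
        n=r
        while col[n]>thr: n+=1
        w=f
        while col[w]>120: w-=1
        far.append((c,f+.5));near.append((c,n-.5));wal.append((c,w+.5))
    print('far',far[::7],'near',near[::7],'wall',wal[::7])
    a=np.linspace(0,2*np.pi,361)
    def curve(v,h):
        x,y,z,t,u=v;P=np.c_[23*np.cos(a),23*np.sin(a),0*a+h]
        return pix('wrist',s['tool_pos']+Rt.apply(R.from_euler('yx',[t,u]).apply(P)+[x,y,z]),s)
    def res(v):
        q=curve(v,0);o=[]
        up=q[:,1]<q[:,1].mean()
        for pts,m in ((far,up),(near,~up)):
            qq=q[m];i=np.argsort(qq[:,0]);p=np.array(pts);o.append(np.interp(p[:,0],qq[i,0],qq[i,1])-p[:,1])
        q=curve(v,13);qq=q[q[:,1]<q[:,1].mean()];i=np.argsort(qq[:,0]);p=np.array(wal);o.append(np.interp(p[:,0],qq[i,0],qq[i,1])-p[:,1])
        return np.r_[np.concatenate(o),(v[2]-zp)/1.*5,v[3]/.05*3,v[4]/.05*3]
    r=least_squares(res,[0,0,zp,0,0],loss='soft_l1');print('x,y,z,t,u',r.x.round(3),'rms',np.sqrt((r.fun**2).mean()))
    return r.x
if __name__=='__main__':
    s=dict(tool_pos=np.array([427.68740198,-96.94244026,68.44446515]),tcp_rot=[179.854476,.0373404,79.4941148])
    arcs(cv2.imread('pics/w9.png'),s)
E
python3 m3.py
```

```text
far [(285, 282.5), (306, 271.5), (327, 268.5), (348, 271.5), (369, 283.5)] near [(285, 365.5), (306, 376.5), (327, 380.5), (348, 376.5), (369, 364.5)] wall [(285, 270.5), (306, 258.5), (327, 255.5), (348, 259.5), (369, 273.5)]
x,y,z,t,u [-2.982  0.918  6.45   0.042  0.009] rms 0.9546681229152711
```

Request:
{"name": "apply_moves", "arguments": {"deltas": [[0,0,-0.6,0,0,0,0],[0.3,0,-0.9,0,0,0,0],[0.7,0.07,-0.9,0,0,0,0],[0.97,0.07,-0.4,0,0,0,0],[0.97,0.07,0,0,0,0,0],[0.97,0.07,0,0,0,0,0],[0.97,0.07,0,0,0,0,0],[0.97,0.07,0,0,0,0,0]]}}

```text
time: 24.45
tool_pos: [470.2, 74.8, 149.2]
tcp_rot: [-179.8, 0.0, 79.5]
ft_force: [-0.1, -0.5, -0.8]
finger_gap: 43.2
grip_force: 51.1
```

Request:
{"name": "apply_moves", "arguments": {"deltas": [[0.97,0.07,0,0,0,0,0],[0.97,0.07,0,0,0,0,0],[0.97,0.07,0,0,0,0,0],[0.97,0.07,0,0,0,0,0],[0.97,0.07,0,0,0,0,0],[0.97,0.07,0,0,0,0,0],[0.97,0.07,0.3,0,0,0,0],[0.97,0.07,0.5,0,0,0,0]]}}

```text
time: 25.45
tool_pos: [529.7, 300.6, 125.4]
tcp_rot: [-179.9, 0.0, 79.5]
ft_force: [-0.2, -0.6, -1.5]
finger_gap: 43.4
grip_force: 51.1
```

Request:
{"name": "apply_moves", "arguments": {"deltas": [[0.96,0.07,0.3,0,0,0,0],[0,0,0.3,0,0,0,0],[0,0,0,0,0,0,0],[0,0,0,0,0,0,0]]}}

```text
time: 25.95
tool_pos: [536.7, 326.8, 108.2]
tcp_rot: [-179.9, 0.0, 79.5]
ft_force: [-0.6, 0.6, -1.1]
finger_gap: 43.2
grip_force: 51.1
```

```bash
cat > m4.py <<'E'
from m3 import *
s=sense();print(s['tool_pos'],s['tcp_rot'],s['time'],s['finger_gap'],s['ft_force'])
im=snapshot('wrist')[:,:,::-1].copy();cv2.imwrite('pics/w10.png',im)
v=arcs(im,s)
d=np.array([531.1,299.5,121])-s['tool_pos'];print('to go',d2t(d,s))
# rim: fit 49 mm circle at z=40 to dark line, visible part only (rows above held blank)
g=cv2.GaussianBlur(im,(0,0),1).mean(2).astype(np.float32);a=np.linspace(0,2*np.pi,180)
def sc(x,y):
    S=[]
    for k in (21.5,24.3,27):
        p=pix('wrist',np.c_[x+k*np.cos(a),y+k*np.sin(a),0*a+40],s).astype(np.float32);S.append(cv2.remap(g,p[:,:1],p[:,1:],1).ravel())
    m=p[:,1]<250
    return np.clip(S[2]-S[1],0,40)[m].mean()
B=sorted(((sc(x,y),x,y) for x in np.arange(525,537,.5) for y in np.arange(290,303,.5)),reverse=True);print(B[:4])
c=pix('wrist',[[530.6,296.65,40]],s)[0];print(c,[(r,int(q)) for r,q in enumerate(g[:,int(c[0])-3:int(c[0])+4].mean(1))][150:290:4])
E
python3 m4.py
```

```text
[536.70798549 326.7525954  108.20727142] [-1.79890128e+02  2.93746341e-02  7.94504027e+01] 25.95 43.16110265858127 [-0.63004496  0.6076342  -1.08718877]
far [(285, 325.5), (306, 325.5), (327, 325.5), (348, 325.5), (369, 325.5)] near [(285, 324.5), (306, 324.5), (327, 324.5), (348, 324.5), (369, 324.5)] wall [(285, 278.5), (306, 268.5), (327, 265.5), (348, 269.5), (369, 283.5)]
x,y,z,t,u [ 7.3460e+00 -1.1050e+00 -1.1795e+01  1.0930e+00 -5.0000e-03] rms 11.829501074697918
to go [-0.92750803 -0.01827036 -0.42591457]
[(np.float32(nan), np.float64(525.0), np.float64(290.0)), (np.float32(nan), np.float64(525.0), np.float64(290.5)), (np.float32(nan), np.float64(525.0), np.float64(291.0)), (np.float32(nan), np.float64(525.0), np.float64(291.5))]
[323.65095373 319.05537171] [(150, 101), (154, 103), (158, 103), (162, 104), (166, 105), (170, 105), (174, 105), (178, 103), (182, 102), (186, 101), (190, 102), (194, 73), (198, 115), (202, 132), (206, 132), (210, 100), (214, 99), (218, 98), (222, 183), (226, 217), (230, 216), (234, 216), (238, 202), (242, 144), (246, 147), (250, 156), (254, 142), (258, 98), (262, 99), (266, 135), (270, 196), (274, 214), (278, 209), (282, 143), (286, 142)]m4.py:13: RuntimeWarning: Mean of empty slice.
  return np.clip(S[2]-S[1],0,40)[m].mean()
  ret = ret.dtype.type(ret / rcount)
```

Request:
{"name": "apply_moves", "arguments": {"deltas": [[-0.5,-0.01,-0.3,0,0,0,0],[-0.43,0,-0.13,0,0,0,0],[0,0,0,0,0,0,0],[0,0,0,0,0,0,0]]}}

```text
time: 26.5
tool_pos: [531.6, 300.0, 121.5]
tcp_rot: [-179.9, -0.0, 79.5]
ft_force: [0.3, -0.1, -1.3]
finger_gap: 43.0
grip_force: 51.2
```

```bash
python3 m4.py
python3 - <<'E'
import cv2
b=cv2.imread('pics/w10.png')[:,:,0].astype(float)
print([(r,int(b[r,324:336].mean())) for r in range(190,400,2)])
E
```

```text
[531.57157999 300.04933022 121.47762897] [-1.79929380e+02 -2.58030875e-02  7.94548182e+01] 26.5 43.04203695366989 [ 0.29419594 -0.1005815  -1.27009022]
far [(285, 325.5), (306, 325.5), (327, 325.5), (348, 325.5), (369, 325.5)] near [(285, 324.5), (306, 324.5), (327, 324.5), (348, 324.5), (369, 324.5)] wall [(285, 278.5), (306, 268.5), (327, 266.5), (348, 269.5), (369, 284.5)]
x,y,z,t,u [ 7.366e+00 -1.572e+00 -1.183e+01  1.094e+00  1.000e-03] rms 11.825414655918436
to go [-0.02088573 -0.01208311  0.01592647]
[(np.float32(20.163033), np.float64(531.0), np.float64(296.5)), (np.float32(20.047468), np.float64(530.5), np.float64(296.5)), (np.float32(19.92283), np.float64(531.0), np.float64(297.0)), (np.float32(19.117315), np.float64(531.5), np.float64(296.5))]
[323.97187593 262.36115887] [(150, 127), (154, 128), (158, 115), (162, 103), (166, 211), (170, 212), (174, 212), (178, 212), (182, 211), (186, 211), (190, 211), (194, 211), (198, 211), (202, 211), (206, 211), (210, 211), (214, 211), (218, 198), (222, 209), (226, 209), (230, 209), (234, 209), (238, 208), (242, 209), (246, 209), (250, 
[... 664 characters left out ...]
2, 130), (284, 132), (286, 132), (288, 130), (290, 130), (292, 133), (294, 135), (296, 134), (298, 133), (300, 133), (302, 134), (304, 133), (306, 136), (308, 134), (310, 130), (312, 130), (314, 133), (316, 135), (318, 135), (320, 134), (322, 133), (324, 133), (326, 134), (328, 133), (330, 133), (332, 131), (334, 131), (336, 131), (338, 132), (340, 133), (342, 134), (344, 131), (346, 132), (348, 133), (350, 132), (352, 132), (354, 130), (356, 129), (358, 131), (360, 130), (362, 132), (364, 180), (366, 202), (368, 201), (370, 199), (372, 198), (374, 197), (376, 194), (378, 196), (380, 173), (382, 129), (384, 129), (386, 129), (388, 133), (390, 143), (392, 95), (394, 91), (396, 91), (398, 91)]
```

Request:
{"name": "apply_moves", "arguments": {"deltas": [[-0.02,0,0.4,0,0,0,0],[0,0,0.5,0,0,0,0],[0,0,0.5,0,0,0,0],[0,0,0.35,0,0,0,0],[0,0,0.15,0,0,0,0],[0,0,0,0,0,0,0]]}}

```text
time: 27.3
tool_pos: [531.1, 299.6, 63.9]
tcp_rot: [-179.9, 0.0, 79.5]
ft_force: [0.2, 0.7, -1.2]
finger_gap: 43.2
grip_force: 51.2
```

Request:
{"name": "apply_moves", "arguments": {"deltas": [[0,0,0.07,0,0,0,0],[0,0,0.06,0,0,0,0],[0,0,0,0,0,0,0]]}}

```text
time: 27.68
tool_pos: [531.3, 299.7, 60.4]
tcp_rot: [-179.9, -0.0, 79.5]
ft_force: [0.5, -0.0, -0.9]
finger_gap: 43.1
grip_force: 51.2
```

Request:
{"name": "apply_moves", "arguments": {"deltas": [[0,0,0.05,0,0,0,0],[0,0,0.05,0,0,0,0],[0,0,0,0,0,0,0]]}}

```text
time: 28.05
tool_pos: [531.1, 299.6, 57.1]
tcp_rot: [-179.9, 0.0, 79.5]
ft_force: [0.8, 0.4, -1.1]
finger_gap: 43.3
grip_force: 51.2
```

Request:
{"name": "apply_moves", "arguments": {"deltas": [[0,0,0.03,0,0,0,0],[0,0,0.03,0,0,0,0],[0,0,0,0,0,0,0]]}}

```text
time: 28.42
tool_pos: [531.2, 299.7, 55.4]
tcp_rot: [-179.9, 0.0, 79.5]
ft_force: [-0.8, -0.3, -2.2]
finger_gap: 43.2
grip_force: 51.2
```

Request:
{"name": "apply_moves", "arguments": {"deltas": [[0,0,0.03,0,0,0,0],[0,0,0.02,0,0,0,0],[0,0,0,0,0,0,0]]}}

```text
time: 28.8
tool_pos: [531.2, 299.7, 53.9]
tcp_rot: [-179.9, 0.0, 79.5]
ft_force: [-0.6, -0.1, -1.0]
finger_gap: 43.1
grip_force: 51.2
```

Request:
{"name": "apply_moves", "arguments": {"deltas": [[0,0,0.03,0,0,0,0],[0,0,0.02,0,0,0,0],[0,0,0,0,0,0,0]]}}

```text
time: 29.18
tool_pos: [531.3, 299.7, 52.7]
tcp_rot: [-179.9, 0.0, 79.5]
ft_force: [-0.7, -0.7, 0.9]
finger_gap: 43.5
grip_force: 51.4
```

Request:
{"name": "apply_moves", "arguments": {"deltas": [[0,0,0.03,0,0,0,0],[0,0,0,0,0,0,0]]}}

```text
time: 29.42
tool_pos: [531.3, 299.7, 52.6]
tcp_rot: [-179.9, -0.0, 79.5]
ft_force: [-4.6, -3.0, 8.7]
finger_gap: 43.6
grip_force: 52.1
```

Request:
{"name": "apply_moves", "arguments": {"deltas": [[0,0,-0.02,0,0,0,0.56],[0,0,0,0,0,0,0.68],[0,0,0,0,0,0,0.72],[0,0,-0.5,0,0,0,0.75],[0,0,-0.9,0,0,0,0.75],[0,0,-0.9,0,0,0,0.75],[0,0,-0.9,0,0,0,0.75],[0,0,0,0,0,0,0.75]]}}

```text
time: 30.42
tool_pos: [533.5, 300.6, 152.5]
tcp_rot: [179.8, -0.2, 79.5]
ft_force: [0.6, 0.9, 0.8]
finger_gap: 63.8
grip_force: 0.0
```

```bash
cat > m5.py <<'E'
from h import *
s=sense();print(s['tool_pos'],s['tcp_rot'],s['time'],s['finger_gap'],s['ft_force'])
im=snapshot('wrist')[:,:,::-1].copy();cv2.imwrite('pics/w11.png',im)
g=cv2.GaussianBlur(im,(0,0),.8).mean(2).astype(np.float32)
t=np.radians(-10.45);ex=np.array([np.cos(t),np.sin(t),0]);ey=np.array([-np.sin(t),np.cos(t),0])
C=np.array([530.9,296.5,0])
def line(z,off,ax): return pix('wrist',[C+off*ax+[0,0,z]],s)[0].round(1)
for z,r in ((40,24.5),(49,23),(56,23)): print(z,'far',line(z,r,ey),'near',line(z,-r,ey),'left',line(z,r,-ex),'right',line(z,r,ex))
c=pix('wrist',[C+[0,0,49]],s)[0].astype(int);print(c)
p=g[:,c[0]-4:c[0]+5].mean(1);d=np.diff(p);print('rows',[(i,round(float(d[i]))) for i in range(c[1]-90,c[1]+90) if abs(d[i])>6])
p=g[c[1]-4:c[1]+5].mean(0);d=np.diff(p);print('cols',[(i,round(float(d[i]))) for i in range(c[0]-80,c[0]+80) if abs(d[i])>6])
E
python3 m5.py
```

```text
[533.47367327 300.64288847 152.47444716] [179.78049859  -0.21733072  79.49502913] 30.425 63.75135722154481 [0.64910368 0.90712093 0.8236408 ]
40 far [320.8 209.2] near [321.1 285.6] left [281.2 248.4] right [360.7 248.3]
49 far [320.7 214.8] near [321.  288.8] left [282.2 252.7] right [359.5 252.6]
56 far [320.6 217.3] near [320.9 293.2] left [281.  256.3] right [360.5 256.2]
[320 252]
rows [(162, 29), (163, 9), (207, -10), (208, -25), (209, -38), (210, -29), (212, 27), (213, 31), (214, 23), (215, 14), (284, -7), (287, 9)]
cols [(278, -10), (279, -20), (280, -25), (281, -14), (282, 10), (283, 25), (284, 21), (285, 10), (329, -10), (330, -13), (331, -16), (332, -14), (333, -7), (358, -8), (361, 7)]
```

Round blank is seated too: its top far edge shows at row 213, where it would be about 217 if it were standing proud. I'll retreat and check the rest.

Request:
{"name": "apply_moves", "arguments": {"deltas": [[0,-0.3,-0.8,0,0,0,0.75],[0,-0.9,-0.8,0,0,0,0.75],[0,-0.9,-0.5,0,0,0,0.75],[0.5,-0.9,0,0,0,0,0.75],[0.9,-0.5,0,0,0,0,0.75],[0.9,0,0,0,0,0,0.75],[0.9,0,0,0,0,0,0.75],[0,0,0,0,0,0,0.75]]}}

```text
time: 31.48
tool_pos: [445.0, 414.1, 209.8]
tcp_rot: [-179.8, 0.1, 79.6]
ft_force: [-1.1, 0.6, 0.1]
finger_gap: 64.3
grip_force: 0.0
```

Run:
```python
from h import *
s=sense();print(s['tool_pos'],s['ft_force'],s['time'])
a=snapshot('top')[:,:,::-1].astype(int);b=cv2.imread('pics/t4.png').astype(int);cv2.imwrite('pics/t12.png',a.astype(np.uint8))
d=abs(a-b).max(2)
for n,(x0,y0,x1,y1) in dict(cover=(178,175,300,226),bottles=(370,135,462,180),sqblank_old=(385,235,415,265),pink=(330,180,370,258),round=(188,246,220,280),square=(244,257,277,290)).items(): print(n,(d[y0:y1,x0:x1]>40).mean().round(3))
e=a[:,:,:].mean(2)
# blank outlines in top view
print('pred round',pix('top',[[531,297,49]]),'sq',pix('top',[[512,195,49]]))
```

```text
[445.01690818 414.09586949 209.77089941] [-1.12405846  0.6302731   0.12016766] 31.475
cover 0.187
bottles 0.416
sqblank_old 1.0
pink 0.014
round 0.868
square 0.956
pred round [[201.61348829 261.23592111]] sq [[258.59015425 272.05865242]]
```

Run:
```python
from h import *
a=cv2.imread('pics/t12.png').astype(int);b=cv2.imread('pics/top0.png').astype(int);d=abs(a-b).max(2)
for n,(x0,y0,x1,y1) in dict(bottles=(370,135,462,180),pink=(330,180,370,258)).items(): print(n,(d[y0:y1,x0:x1]>40).mean().round(3))
# cover: edge agreement with the open-cover picture (shadow-tolerant)
t=cv2.imread('pics/t4.png',0)[170:222,170:310];u=cv2.imread('pics/t12.png',0)
r=cv2.matchTemplate(cv2.Canny(u[160:232,160:320],60,150),cv2.Canny(t,60,150),cv2.TM_CCOEFF_NORMED);print('cover shift',cv2.minMaxLoc(r)[1],np.subtract(cv2.minMaxLoc(r)[3],10))
```

```text
bottles 0.0
pink 0.0
cover shift 0.7942622303962708 [0 0]
```

Bottles are untouched, the cover hasn't moved from open, and both blanks are seated.

```bash
python3 -c "from bench import *; print(hand_in())"
```

```text
the job is handed in; nothing more can be done
None
```

I handed the job in at about 31.5 s on the robot clock: the cover leans on its stop, both blanks measured as seated in their own cavities, and both glue bottles are untouched; no pass/fail verdict came back.

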